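Get the spirit level from behind the oils and check the cast-iron plate

TASK

The spirit level lies at the back of the blue tray behind the spray can, the oil bottle and the jar: first stand all three on the black rubber mat, then stand the level upright on the middle of the cast-iron plate, along its long scribed line. Then put the can, the bottle and the jar back upright on the tray, each on the very pad it came from. Never tip the containers over, and leave the drill chuck and the tape measure on the tray where they are.

Things in the scene. Friction and masses are not known exactly. Their poses are not given: they have to be found in the camera images.
- can_mid (a point): spray can: upright round aluminium can with a paper band and a white cap, 140 mm high; body 52 mm diameter up to 112 mm above its foot, tapering to the cap, 45 mm diameter, from 120 to 140 mm above the foot. 0.2 to 0.4 kg. The point is on its axis, half-way up (70 mm above its foot); z up
- bottle_mid (a point): oil bottle: upright round grey plastic bottle, 125 mm high; body 60 mm diameter up to 70 mm above its foot, sloping shoulder, black cap 36 mm diameter from 96 to 125 mm above the foot (a firm grip for lifting). 0.2 to 0.45 kg. The point is on its axis, half-way up (62.5 mm above its foot); z up
- jar_mid (a point): jar: upright round white jar with a wide flat steel lid, 95 mm high; body 62 mm diameter, lid 66 mm diameter from 70 to 95 mm above the foot (grip it by the lid). 0.25 to 0.5 kg. The point is on its axis, half-way up (47.5 mm above its foot); z up
- level_mid (a point): spirit level: aluminium bar with black ends, green vials, on its narrow edge; 200 mm long (y), 22 thick (x), 40 high (z). 0.2 to 0.33 kg. Parallel to the row of containers, 11 to 20 mm behind the widest; fingers gripping a container 65 mm or more above the tray floor pass over it. On its far side nothing within 50 mm of its middle along its length. The point is its centre (20 mm up)
- tray: fixed blue sheet-steel tray, 190 mm (its x) by 276 mm (its y), floor top 6 mm above its origin, rim 14 mm high. Three black round pads, flush with the floor, 74 mm diameter, are marked at x = -45 mm, y = -85, 0 and 85 mm; one container stands centred on each at the start (which on which varies). The level stands at about x = 13 mm. Origin: centre of the underside; +x away from the robot
- mat: fixed black rubber parking mat, flat, 320 mm (its x) by 130 mm (its y), 4 mm thick, empty at the start; left or right of the tray. Origin: centre of the underside
- plate: fixed dark cast-iron plate, 260 mm (its x) by 120 mm (its y), 25 mm thick, with a bright line scribed along its length (x) and a shorter one across the middle; on the other side of the tray from the mat. Origin: centre of the underside, the top is 25 mm above it
- chuck_mid (a point): drill chuck standing on the tray behind the level near one end (bystander, leave alone): dark steel, 38 mm diameter, 56 mm high; point at half height
- tape_mid (a point): yellow tape measure standing on the tray behind the level near the other end (bystander, leave alone): 34 x 60 x 50 mm high; point at its centre

How it is judged:
By the outcome, as a careful person would: the job done as asked, in the order asked, and still so for the second after the job is handed in, with the robot touching nothing.
It also fails if it takes over 131 s, if anything falls off the work surface, if the arm or the gripper's body presses on something with over 40 N, if the wrist force passes 120 N, or if a joint passes its speed limit or range.

ROBOT

A 7-joint arm with a two-finger parallel gripper is mounted at the origin on the work surface. World frame = base frame: x ahead of the robot, y to its left, z up, the work surface at z = 0. Lengths are in m, angles in rad, forces in N, time in s.
With the tool pointing down it reaches from about 0.425 to 0.925 m from the base axis. Payload 6.8 kg.
Tool frame: the origin (TCP) lies on the centre line of the jaws, within the pads' length; the fingertips stand bot.tip_reach ahead of it and the grasp point (between the pads) lies 3 mm ahead of it (bot.tip_reach is the distance from the TCP to the fingertips, in m); z points along the fingers, y is the line along which they close (so a half turn about z gives the same grasp; the last joint's range is limited). The gripper opens to 85 mm and grips with 20 to 120 N. Pads are 22 mm wide; open, the fingers measure 114 mm over their backs; the gripper's body (76 mm by 85 mm) begins 54 mm behind the grasp point. The pads swing forward as they close: fully open they stand 13 mm farther back than shut.
Start: joints at [1.081, 0.477, 0.022, 1.555, -0.011, 1.109, -0.083], TCP at [0.252, -0.626, 0.253] pointing down, gripper open.
Joint ranges: [-2.96, 2.96], [-0.34, 2.1], [-1.41, 1.46], [0.24, 2.44], [-1.37, 4.51], [0.17, 1.92], [-2.96, 2.96]. Speed limits (rad/s): [2.39, 2.39, 3.14, 3.14, 3.14, 3.14, 3.14].

INTERFACE

Orientations are given as a unit quaternion [w, x, y, z].
In Python, from station import bot gives the robot as it stands.
- The arm moves only by the tool jog_arm, never from a script. Its argument "deltas" is a list of rows, each a list of 7 numbers: the shift along the world's x, y, z in m, then the turn, a rotation vector about the world's x, y, z in rad, then the opening, from 0 (shut) to 1 (fully open). In form: [[x, y, z, rx, ry, rz, grip], ...]. A call has 1 to 10 rows; each row shifts and turns the commanded pose from where the row before left it; what a row does not reach is not made up. A row lasts 1/10 s, in which the tool goes at most 50 mm and 8.59 degrees, less where a joint would pass 70% of its speed; a pose out of reach is approached as far as the arm can. A call with a gripper value outside its range is refused whole. The fingers move at their own pace and stop on an object; "newtons" is the grip in N (left out, the last holds). Time passes only in rows, so rows that do not move let the fingers close. It gives the time, the measured TCP pose, the force, the opening and the grip force at its end, in the units of the state.
- bot.get_obs(): the state, without advancing time (a new reading comes with each control period).
- bot.read_camera(name): name is "side" or "top" or "wrist"; returns a dict with "img" (480x640x3 uint8, red, green, blue), "K" (3x3 intrinsics, pixels), "eye" and "attitude" of the camera in the world. Camera axes: x right, y down, z forward; pixel columns grow to the right and rows downward; lengths in m; the calibration is good to about 2 mm. The wrist camera is an equidistant fisheye: a pixel r from the principal point sees the ray r / f radians off the axis. A picture is of the moment at which its call begins. There is no depth.
- bot.hand_in(): hands the job in; it is judged then, once.
The state is a dict: "t": time; "q": joint angles; "joint_vel": joint speeds; "joint_torque": joint torques, N m; "eef_pos": TCP position; "tool_rot": TCP orientation; "contact_force": force on the tool from outside, world axes, zero at the start; "torque": the same for the moment, N m; "gripper_width": opening from 0.0 (shut) to 1.0 (fully open); "grasp_force": force on a finger pad.
Only numpy, scipy, OpenCV 4.12 (cv2) and the standard library are available. Lean on these libraries where they do the work, as an engineer would, in place of code of your own. Each camera call takes 0.05 s, during which the arm holds its last target. There are 200 camera calls.

## Working session

There is one attempt and no reset: what is moved stays moved. The work goes in short steps, Python scripts to look and compute and a tool call to move; the robot and the scene stay as the last step left them, time stands still between calls to the robot, and variables do not carry over. Pictures are saved under pics/ and viewed, at most 14 in all, crops included, and the job is handed in when it is done.

Besides the shell and the picture viewer there is one more tool, called as name([rows], argument=value, ...), one row to a line, values as JSON. jog_arm: Moves the arm, as the interface text tells. Its arguments: {"type":"object","properties":{"deltas":{"type":"array"},"newtons":{"type":"number"}},"required":["deltas"]}

```bash
mkdir -p pics; ls
python3 - <<'E'
from station import bot
import cv2
print(bot.tip_reach, bot.get_obs())
for n in("top","side"):
    c=bot.read_camera(n); cv2.imwrite(f"pics/{n}0.png",c["img"][:,:,::-1]); print(n,c["K"],c["eye"],c["attitude"])
E
```

```text
pics
0.022 {'t': 0.0, 'q': array([ 1.08090531,  0.47779447,  0.02235381,  1.5564792 , -0.01146003,
        1.10934614, -0.08310511]), 'joint_vel': array([-0.00051601, -0.00088487,  0.0008916 ,  0.00171923, -0.00061403,
        0.00106965, -0.00053592]), 'joint_torque': array([ 2.55060911e-05, -5.96456516e+01,  1.60801996e+00, -2.81195408e+01,
        1.25047108e-02,  9.55811032e-03,  8.01643210e-06]), 'eef_pos': array([ 0.25124609, -0.62587406,  0.25231806]), 'tool_rot': array([-9.10375833e-04,  9.81832232e-01,  1.89748693e-01, -2.69624631e-04]), 'contact_force': array([-0.05805235, -0.15976348, -0.39608617]), 'torque': array([-0.02245611, -0.00559511, -0.00037365]), 'grasp_force': 0.0, 'gripper_width': 0.9998667603236282}
top [[570.05355938   0.         310.08334429]
 [  0.         570.05355938 247.24991407]
 [  0.           0.           1.        ]] [ 0.36980564 -0.00712183  1.19059641] [ 0.07321005 -0.69596614  0.71141909 -0.06445384]
side [[557.57494874   0.         312.15883841]
 [  0.         557.57494874 231.55711285]
 [  0.           0.           1.        ]] [0.62001299 0.79522393 0.67991603] [-0.00411286  0.0163248   0.89635143 -0.4430245 ]
```

View pics/top0.png

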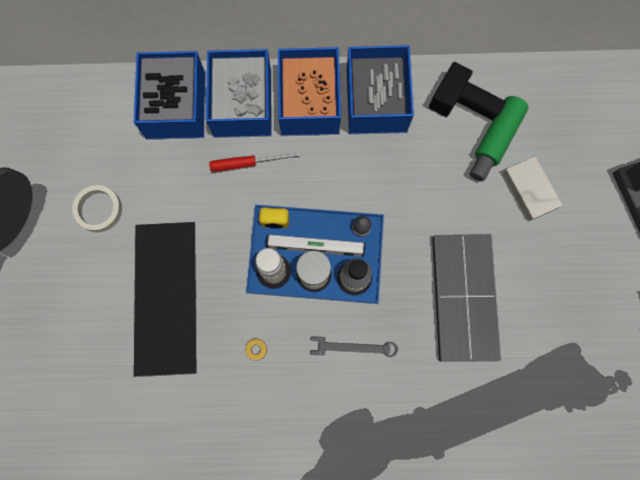

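View pics/side0.png

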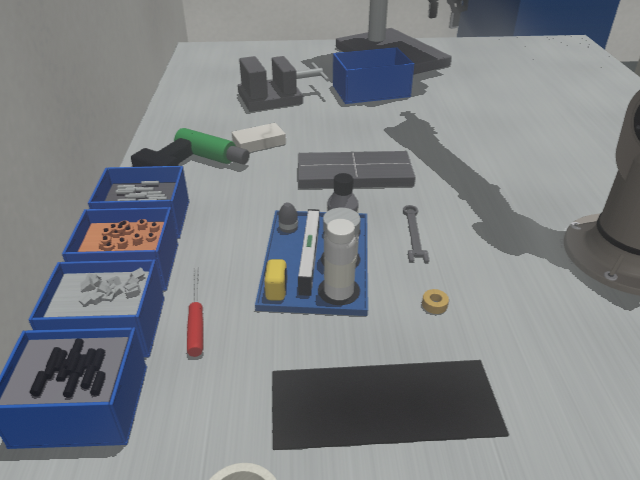

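The top view shows the tray (corners about (255,206), (383,214), (379,302), (248,294)) with can cap (268,261), jar lid (313,270) and bottle cap (357,270) on it. The level runs (268,241) to (364,248). The mat is at left/+y (165,298) and the plate at right, its lines crossing at (467,296). The side view agrees.

```bash
cat > h.py <<'E'
import numpy as np, cv2
from scipy.spatial.transform import Rotation as R
from station import bot
def rot(q): return R.from_quat([q[1],q[2],q[3],q[0]])
def cast(c,uv,z):
    uv=np.atleast_2d(np.float64(uv)); d=np.c_[uv,np.ones(len(uv))]@np.linalg.inv(c["K"]).T
    d=rot(c["attitude"]).apply(d); e=np.array(c["eye"])
    return e+d*((z-e[2])/d[:,2])[:,None]
def big(m,roi):
    x0,y0,x1,y1=roi; k=np.zeros(m.shape,np.uint8); k[y0:y1,x0:x1]=m[y0:y1,x0:x1]
    cs,_=cv2.findContours(k,cv2.RETR_EXTERNAL,cv2.CHAIN_APPROX_NONE)
    return max(cs,key=cv2.contourArea)
def box(ct): return cv2.boxPoints(cv2.minAreaRect(ct))
E
python3 - <<'E'
from h import *
np.set_printoptions(precision=4,suppress=True)
c=bot.read_camera("top"); im=c["img"]; h=cv2.cvtColor(im,cv2.COLOR_RGB2HSV); H,S,V=cv2.split(h)
def rep(n,p,z):
    w=cast(c,p,z)[:,:2]; r=cv2.minAreaRect(w.astype(np.float32)*1000); print(n,np.array(r[0]),np.array(r[1]),r[2])
blue=((H>95)&(H<125)&(S>120)).astype(np.uint8)*255
rep("tray",big(blue,(235,195,395,315)).reshape(-1,2),.014)
rep("mat",big((V<75).astype(np.uint8)*255,(120,210,210,390)).reshape(-1,2),.004)
rep("plate",big((V<120).astype(np.uint8)*255,(425,225,510,370)).reshape(-1,2),.025)
print("cross",cast(c,[[467,296]],.025))
br=(V>130).astype(np.uint8)*255
ln=np.argwhere(br[240:356,455:480]); 
for y in(245,265,280,320,340,352):
    row=V[y,450:486].astype(float); row[row<np.median(row)+30]=0; print(y,cast(c,[[450+(row*np.arange(36)).sum()/row.sum(),y]],.025)[0,:2])
w=((S<60)&(V>185)).astype(np.uint8)*255
lev=((V>195)&(S<60)).astype(np.uint8)*255
rep("level",big(lev,(262,230,370,256)).reshape(-1,2),.046)
g=cv2.GaussianBlur(cv2.cvtColor(im,cv2.COLOR_RGB2GRAY),(0,0),.7)
for n,roi,m in(("can",(252,244,290,275),(V>175)&(S<60)),("jar",(292,250,334,292),(V>120)&(S<60)),("bot",(340,255,375,285),V<45)):
    ct=big(m.astype(np.uint8)*255,roi); print(n,cv2.minEnclosingCircle(ct),{ "can":.146,"jar":.101,"bot":.131}[n],cast(c,[cv2.minEnclosingCircle(ct)[0]],{ "can":.146,"jar":.101,"bot":.131}[n]))
cr=cv2.resize(im[195:315,235:395],None,fx=5,fy=5,interpolation=cv2.INTER_CUBIC); cv2.imwrite("pics/crop.png",cr[:,:,::-1])
E
```

```text
tray [590.2481  -5.3104] [273.778  188.5955] 84.0589599609375
mat [505.951  311.7549] [317.8228 127.762 ] 1.589415192604065
plate [ 490.8829 -306.722 ] [128.7893 259.6448] 89.54148864746094
cross [[ 0.4913 -0.3132  0.025 ]]
245 [ 0.5975 -0.3138]
265 [ 0.5554 -0.3128]
280 [ 0.5242 -0.3126]
320 [ 0.4426 -0.3117]
340 [ 0.4025 -0.3118]
352 [ 0.3788 -0.3119]
level [603.5428  -6.122 ] [190.441   18.7096] 83.5230941772461
can ((267.7727355957031, 259.7727355957031), 11.366464614868164) 0.146 [[0.5543 0.083  0.146 ]]
jar ((313.3094177246094, 267.14471435546875), 16.827913284301758) 0.101 [[ 0.5458 -0.0012  0.101 ]]
bot ((357.5, 269.3333435058594), 10.034767150878906) 0.131 [[ 0.5349 -0.0843  0.131 ]]
```

View pics/crop.png

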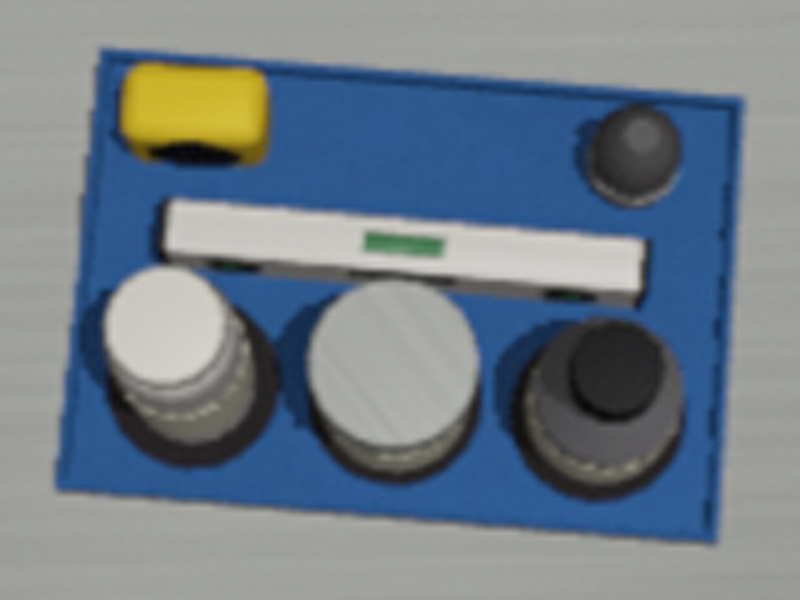

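The crop confirms can on the +y pad, jar in the middle, bottle on the -y pad, and the level clear behind. Measured container points agree with the pad positions to about 2 mm.

jog_arm([
  [0.019,0.0443,0,0,0,0.068,1],
  [0.019,0.0443,0,0,0,0.068,1],
  [0.019,0.0443,0,0,0,0.068,1],
  [0.019,0.0443,0,0,0,0.068,1],
  [0.019,0.0443,0,0,0,0.068,1],
  [0.019,0.0443,0,0,0,0.068,1],
  [0.019,0.0443,0,0,0,0.068,1],
  [0.019,0.0443,0,0,0,0.068,1],
  [0.019,0.0443,0,0,0,0.068,1],
  [0.019,0.0443,0,0,0,0.068,1],
], newtons=40)

```text
t: 1.15
eef_pos: [0.4417, -0.1816, 0.2534]
tool_rot: [0.0, 0.862, 0.507, -0.0]
contact_force: [0.9, -0.1, 0.6]
gripper_width: 1.0
grasp_force: 0.0
```

jog_arm([
  [0.019,0.0443,0,0,0,0.068,1],
  [0.019,0.0443,0,0,0,0.068,1],
  [0.019,0.0443,0,0,0,0.068,1],
  [0.019,0.0443,0,0,0,0.068,1],
  [0.019,0.0443,0,0,0,0.068,1],
  [0.019,0.0443,0,0,0,0.068,1],
  [0,0,0,0,0,0,1],
  [0,0,0,0,0,0,1],
])

```text
t: 1.95
eef_pos: [0.5553, 0.0836, 0.2528]
tool_rot: [-0.0, 0.741, 0.671, -0.0]
contact_force: [0.4, -0.5, -0.4]
gripper_width: 1.0
grasp_force: 0.0
```

```bash
cat >> h.py <<'E'
def st():
    o=bot.get_obs(); M=rot(o["tool_rot"]).as_matrix(); y=M[:,1]
    print("t %.1f"%o["t"],"p",np.round(o["eef_pos"],4),"close %.2f"%np.degrees(np.arctan2(y[1],y[0])),"z",np.round(M[:,2],4),"q",np.round(o["q"],2),"w %.3f"%o["gripper_width"],"g %.1f"%o["grasp_force"],"F",np.round(o["contact_force"],1))
E
python3 -c "
from h import *
st(); c=bot.read_camera('wrist'); cv2.imwrite('pics/w1.png',c['img'][:,:,::-1]); print(c['K'],c['eye'],c['attitude'])"
```

```text
t 1.9 p [0.5553 0.0836 0.2528] close -5.66 z [-1.e-03  3.e-04 -1.e+00] q [ 0.18  0.34 -0.55  1.8   0.2   1.05 -0.54] w 1.000 g 0.0 F [ 0.4 -0.5 -0.4]
[[371.64829954   0.         319.37491043]
 [  0.         371.64829954 242.60044388]
 [  0.           0.           1.        ]] [0.56166012 0.14778376 0.37282797] [ 0.12976758  0.99030467 -0.04901867 -0.0073622 ]
```

View pics/w1.png

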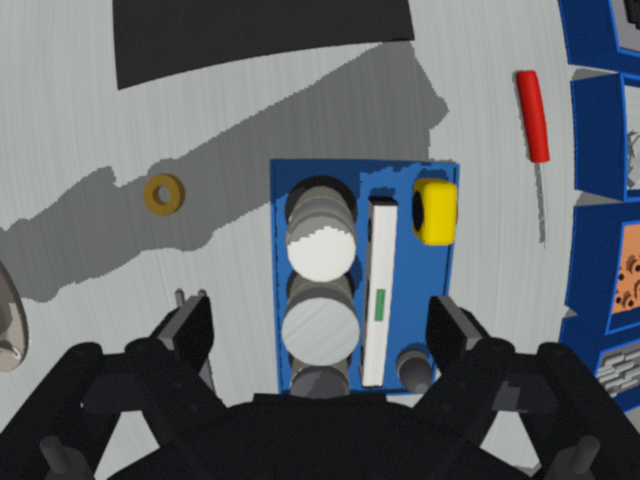

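The wrist view shows the can cap (321,254) centred between the fingers, with the level and bystanders clear. I'm descending onto the can.

jog_arm([
  [-0.001,0,-0.03,0,0,0,1],
  [0,0,-0.04,0,0,0,1],
  [0,0,-0.04,0,0,0,1],
  [0,0,-0.025,0,0,0,1],
  [0,0,-0.014,0,0,0,1],
  [0,0,0,0,0,0,1],
  [0,0,0,0,0,0,0],
  [0,0,0,0,0,0,0],
  [0,0,0,0,0,0,0],
  [0,0,0,0,0,0,0],
], newtons=40)

```text
t: 3.0
eef_pos: [0.5558, 0.0825, 0.1061]
tool_rot: [0.001, 0.742, 0.67, 0.001]
contact_force: [-0.5, -0.6, 6.9]
gripper_width: 0.597
grasp_force: 41.1
```

jog_arm([
  [0,0,0,0,0,0,0],
  [0,0,0,0,0,0,0],
])

```text
t: 3.2
eef_pos: [0.5558, 0.0825, 0.1062]
tool_rot: [0.001, 0.742, 0.67, 0.001]
contact_force: [-1.3, -0.3, 6.5]
gripper_width: 0.593
grasp_force: 41.1
```

jog_arm([
  [0,0,0.02,0,0,0,0],
  [0,0,0.03,0,0,0,0],
  [0.004,0.0195,0.01,0,0,0,0],
  [0.008,0.03,0,0,0,0,0],
  [0.01,0.04,0,0,0,0,0],
  [0.01,0.045,0,0,0,0,0],
  [0.01,0.045,0,0,0,0,0],
  [0.008,0.03,0,0,0,0,0],
  [0.004,0.02,-0.01,0,0,0,0],
  [0,0,-0.025,0,0,0,0],
])

```text
t: 4.2
eef_pos: [0.6085, 0.3192, 0.1313]
tool_rot: [-0.001, 0.74, 0.672, 0.004]
contact_force: [0.1, 0.3, -3.4]
gripper_width: 0.592
grasp_force: 43.4
```

jog_arm([
  [0,0,-0.015,0,0,0,0],
  [0,0,-0.007,0,0,0,0],
  [0,0,0,0,0,0,0],
  [0,0,0,0,0,0,0],
])

```text
t: 4.6
eef_pos: [0.609, 0.3116, 0.108]
tool_rot: [0.0, 0.742, 0.67, 0.0]
contact_force: [0.0, -0.3, -4.3]
gripper_width: 0.595
grasp_force: 43.4
```

```bash
python3 -c "
from h import *
st()"
```

```text
t 4.6 p [0.609  0.3116 0.108 ] close -5.84 z [ 8.e-04  3.e-04 -1.e+00] q [-0.24  0.69 -0.48  1.62  0.38  0.93 -0.96] w 0.595 g 43.4 F [ 0.  -0.3 -4.3]
```

jog_arm([
  [0,0,-0.003,0,0,0,0],
  [0,0,-0.001,0,0,0,0],
  [0,0,0,0,0,0,0],
])

```text
t: 4.9
eef_pos: [0.6091, 0.312, 0.1043]
tool_rot: [0.0, 0.742, 0.67, 0.001]
contact_force: [-1.2, -0.1, 1.1]
gripper_width: 0.594
grasp_force: 43.7
```

jog_arm([
  [0,0,0,0,0,0,0.8],
  [0,0,0,0,0,0,1],
  [0,0,0,0,0,0,1],
  [0,0,0.02,0,0,0,1],
  [0,0,0.04,0,0,0,1],
  [0,0,0.035,0,0,0,1],
  [-0.006,-0.03,0.005,0,0,0,1],
  [-0.0085,-0.045,0,0,0,0,1],
  [-0.0085,-0.048,0,0,0,0,1],
  [-0.0085,-0.048,0,0,0,0,1],
])

```text
t: 5.9
eef_pos: [0.5766, 0.1395, 0.2036]
tool_rot: [0.0, 0.742, 0.671, 0.0]
contact_force: [0.3, -1.0, -0.0]
gripper_width: 0.999
grasp_force: 0.0
```

jog_arm([
  [-0.0085,-0.048,0,0,0,0,1],
  [-0.0085,-0.048,0,0,0,0,1],
  [-0.0085,-0.048,0,0,0,0,1],
  [-0.0085,-0.045,0,0,0,0,1],
  [-0.008,-0.037,-0.01,0,0,0,1],
  [0,0,-0.025,0,0,0,1],
  [0,0,-0.02,0,0,0,1],
  [0,0,0,0,0,0,1],
  [0,0,0,0,0,0,1],
])

```text
t: 6.8
eef_pos: [0.5352, -0.0847, 0.1487]
tool_rot: [-0.0, 0.742, 0.671, 0.0]
contact_force: [0.3, -0.7, -0.5]
gripper_width: 1.002
grasp_force: 0.0
```

```bash
python3 -c "
from h import *
st(); c=bot.read_camera('top'); cv2.imwrite('pics/t2.png',c['img'][180:320,120:400][:,:,::-1].repeat(2,0).repeat(2,1))"
```

```text
t 6.8 p [ 0.5352 -0.0847  0.1487] close -5.75 z [-1.e-04  4.e-04 -1.e+00] q [ 0.42  0.43 -0.47  1.94  0.26  0.83 -0.29] w 1.002 g 0.0 F [ 0.3 -0.7 -0.5]
```

View pics/t2.png

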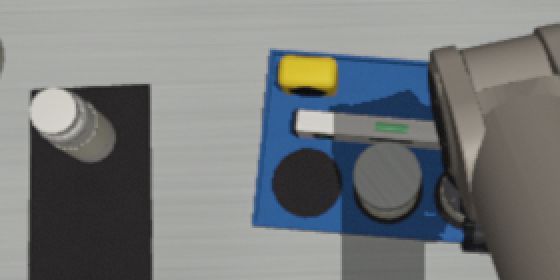

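The can stands upright on the mat (cap at crop (58,112), inside the mat); the pad it left is at crop (306,182). Next is the bottle cap.

jog_arm([
  [0,0,-0.015,0,0,0,1],
  [0,0,-0.009,0,0,0,1],
  [0,0,0,0,0,0,0],
  [0,0,0,0,0,0,0],
  [0,0,0,0,0,0,0],
  [0,0,0,0,0,0,0],
  [0,0,0,0,0,0,0],
  [0,0,0,0,0,0,0],
], newtons=50)

```text
t: 7.65
eef_pos: [0.5358, -0.0851, 0.1249]
tool_rot: [0.001, 0.742, 0.67, 0.001]
contact_force: [1.6, 0.5, 2.3]
gripper_width: 0.406
grasp_force: 50.0
```

```bash
python3 -c "
from h import *
st()"
```

```text
t 7.7 p [ 0.5358 -0.0851  0.1249] close -5.79 z [ 1.9e-03 -1.0e-04 -1.0e+00] q [ 0.4   0.46 -0.45  1.96  0.28  0.78 -0.31] w 0.406 g 50.0 F [1.6 0.5 2.3]
```

jog_arm([
  [0,0,0.02,0,0,0,0],
  [0,0,0.035,0,0,0,0],
  [0,0,0.04,0,0,0,0],
  [0,0,0.035,0,0,0,0],
  [-0.003,0.03,0,0,0,0,0],
  [-0.003,0.04,0,0,0,0,0],
  [-0.004,0.045,0,0,0,0,0],
  [-0.004,0.045,0,0,0,0,0],
  [-0.003,0.045,0,0,0,0,0],
  [-0.003,0.045,0,0,0,0,0],
])

```text
t: 8.65
eef_pos: [0.5136, 0.1659, 0.2535]
tool_rot: [-0.0, 0.742, 0.67, -0.001]
contact_force: [0.6, 0.5, -2.9]
gripper_width: 0.406
grasp_force: 50.8
```

jog_arm([
  [-0.003,0.045,0,0,0,0,0],
  [-0.003,0.045,0,0,0,0,0],
  [-0.003,0.037,0,0,0,0,0],
  [-0.002,0.02,0,0,0,0,0],
  [0,0,-0.03,0,0,0,0],
  [0,0,-0.04,0,0,0,0],
  [0,0,-0.03,0,0,0,0],
  [0,0,-0.02,0,0,0,0],
  [0,0,-0.008,0,0,0,0],
  [0,0,0,0,0,0,0],
])

```text
t: 9.65
eef_pos: [0.5033, 0.3112, 0.1252]
tool_rot: [-0.0, 0.742, 0.671, -0.001]
contact_force: [0.4, 0.5, -2.8]
gripper_width: 0.403
grasp_force: 50.6
```

jog_arm([
  [0,0,0,0,0,0,0],
])

```text
t: 9.75
eef_pos: [0.5043, 0.3122, 0.1271]
tool_rot: [0.0, 0.742, 0.67, 0.0]
contact_force: [0.3, 0.4, -3.4]
gripper_width: 0.407
grasp_force: 50.6
```

jog_arm([
  [0,0,-0.003,0,0,0,0],
  [0,0,-0.0015,0,0,0,0],
  [0,0,0,0,0,0,0],
])

```text
t: 10.05
eef_pos: [0.5046, 0.3123, 0.1229]
tool_rot: [0.0, 0.742, 0.67, 0.001]
contact_force: [0.1, -0.2, 2.0]
gripper_width: 0.405
grasp_force: 51.0
```

jog_arm([
  [0,0,0,0,0,0,0.8],
  [0,0,0,0,0,0,1],
  [0,0,0,0,0,0,1],
  [0,0,0.02,0,0,0,1],
  [0,0,0.04,0,0,0,1],
  [0.003,-0.028,0.01,0,0,0,1],
  [0.006,-0.045,0,0,0,0,1],
  [0.006,-0.048,0,0,0,0,1],
  [0.006,-0.048,0,0,0,0,1],
  [0.006,-0.048,0,0,0,0,1],
])

```text
t: 11.05
eef_pos: [0.531, 0.0931, 0.192]
tool_rot: [0.0, 0.742, 0.671, 0.0]
contact_force: [0.9, 0.6, -0.0]
gripper_width: 1.007
grasp_force: 0.0
```

jog_arm([
  [0.006,-0.048,0,0,0,0,1],
  [0.005,-0.03,0,0,0,0,1],
  [0.003,-0.018,-0.02,0,0,0,1],
  [0,0,-0.03,0,0,0,1],
  [0,0,0,0,0,0,1],
  [0,0,0,0,0,0,1],
])

```text
t: 11.65
eef_pos: [0.5448, -0.0004, 0.142]
tool_rot: [-0.001, 0.742, 0.671, -0.0]
contact_force: [-0.0, -0.4, 0.2]
gripper_width: 1.001
grasp_force: 0.0
```

```bash
python3 -c "
from h import *
st(); c=bot.read_camera('wrist'); cv2.imwrite('pics/w2.png',c['img'][:,:,::-1])"
```

```text
t 11.7 p [ 5.448e-01 -4.000e-04  1.420e-01] close -5.74 z [-9.e-04  6.e-04 -1.e+00] q [ 0.32  0.46 -0.54  1.94  0.31  0.83 -0.49] w 1.001 g 0.0 F [-0.  -0.4  0.2]
```

View pics/w2.png

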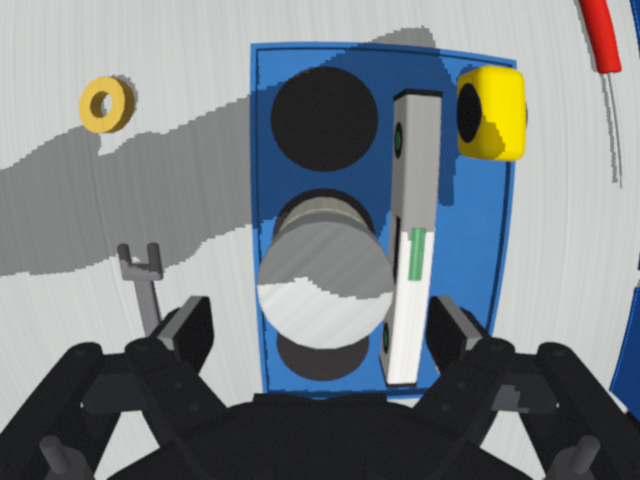

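The jar lid (centre about (325,280)) sits between the fingers (inner edges at 213 and 428), about 1–2 mm towards +x. I'm descending.

jog_arm([
  [0.001,0,-0.02,0,0,0,1],
  [0,0,-0.02,0,0,0,1],
  [0,0,-0.008,0,0,0,1],
  [0,0,0,0,0,0,1],
  [0,0,0,0,0,0,0],
  [0,0,0,0,0,0,0],
  [0,0,0,0,0,0,0],
  [0,0,0,0,0,0,0],
  [0,0,0,0,0,0,0],
], newtons=60)

```text
t: 12.6
eef_pos: [0.5474, -0.0008, 0.0955]
tool_rot: [0.001, 0.742, 0.671, 0.001]
contact_force: [0.6, -0.2, 7.4]
gripper_width: 0.753
grasp_force: 66.3
```

jog_arm([
  [0,0,0.02,0,0,0,0],
  [0,0,0.035,0,0,0,0],
  [-0.015,0.01,0.02,0,0,0,0],
  [-0.025,0.025,0.005,0,0,0,0],
  [-0.025,0.035,0,0,0,0,0],
  [-0.025,0.04,0,0,0,0,0],
  [-0.02,0.04,0,0,0,0,0],
  [-0.015,0.045,0,0,0,0,0],
  [-0.012,0.045,0,0,0,0,0],
  [-0.01,0.04,0,0,0,0,0],
])

```text
t: 13.6
eef_pos: [0.3976, 0.2806, 0.1741]
tool_rot: [0.0, 0.742, 0.671, 0.0]
contact_force: [0.1, -0.1, -3.9]
gripper_width: 0.754
grasp_force: 68.3
```

jog_arm([
  [0,0.03,0,0,0,0,0],
  [0,0,-0.02,0,0,0,0],
  [0,0,-0.03,0,0,0,0],
  [0,0,-0.02,0,0,0,0],
  [0,0,-0.008,0,0,0,0],
  [0,0,0,0,0,0,0],
  [0,0,0,0,0,0,0],
])

```text
t: 14.3
eef_pos: [0.3994, 0.3093, 0.0966]
tool_rot: [-0.0, 0.742, 0.67, 0.001]
contact_force: [0.0, -0.2, -3.8]
gripper_width: 0.75
grasp_force: 68.8
```

jog_arm([
  [0,0,-0.003,0,0,0,0],
  [0,0,-0.0015,0,0,0,0],
  [0,0,0,0,0,0,0],
])

```text
t: 14.6
eef_pos: [0.3999, 0.3097, 0.0934]
tool_rot: [0.001, 0.742, 0.67, 0.001]
contact_force: [-2.1, -2.4, 12.5]
gripper_width: 0.753
grasp_force: 70.3
```

jog_arm([
  [0,0,0,0,0,0,0.9],
  [0,0,0,0,0,0,1],
  [0,0,0,0,0,0,1],
  [0,0,0.03,0,0,0,1],
  [0,0,0.045,0,0,0,1],
  [0.01,-0.02,0.012,0,0,0,1],
  [0.025,-0.036,0,0,0,0,1],
  [0.026,-0.04,0,0,0,0,1],
  [0.026,-0.04,0,0,0,0,1],
  [0.026,-0.04,0,0,0,0,1],
], newtons=60)

```text
t: 15.6
eef_pos: [0.5129, 0.1312, 0.1786]
tool_rot: [0.0, 0.742, 0.671, 0.0]
contact_force: [0.6, 0.1, -0.2]
gripper_width: 0.997
grasp_force: 0.0
```

jog_arm([
  [0.026,-0.04,0,0,0,0,1],
  [0.026,-0.04,0,0,0,0,1],
  [0.026,-0.04,0,0,0,0,1],
  [0.012,-0.02,-0.04,0,0,0,1],
  [0,0,-0.03,0,0,0,1],
  [0,0,0,0,0,0,1],
  [0,0,0,0,0,0,1],
])

```text
t: 16.3
eef_pos: [0.6018, -0.0061, 0.1086]
tool_rot: [-0.001, 0.742, 0.671, -0.0]
contact_force: [0.5, 0.1, 0.1]
gripper_width: 1.0
grasp_force: 0.0
```

```bash
python3 -c "
from h import *
st(); c=bot.read_camera('wrist'); cv2.imwrite('pics/w3.png',c['img'][:,:,::-1])
c=bot.read_camera('top'); im=c['img']; H,S,V=cv2.split(cv2.cvtColor(im,cv2.COLOR_RGB2HSV)); cv2.imwrite('pics/t3.png',im[180:390,110:270][:,:,::-1].repeat(2,0).repeat(2,1))"
```

```text
t 16.3 p [ 0.6018 -0.0061  0.1086] close -5.72 z [-9.e-04  8.e-04 -1.e+00] q [ 0.3   0.58 -0.53  1.82  0.38  0.84 -0.52] w 1.000 g 0.0 F [0.5 0.1 0.1]
```

View pics/w3.png

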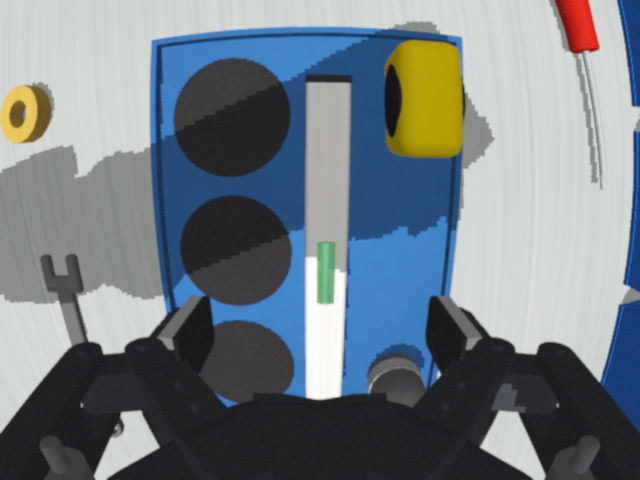

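View pics/t3.png

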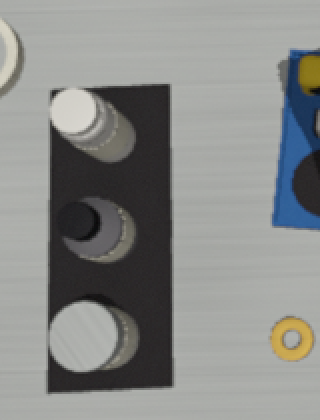

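The wrist view shows the level (bar at columns 305–350, green vial (326,272)) between the open fingers, its surroundings clear. The top crop shows can, bottle and jar all upright on the mat.

jog_arm([
  [0.0015,0,-0.025,0,0,0,1],
  [0,0,-0.025,0,0,0,1],
  [0,0,-0.019,0,0,0,1],
  [0,0,0,0,0,0,0.6],
  [0,0,0,0,0,0,0.45],
  [0,0,0,0,0,0,0.35],
  [0,0,0,0,0,0,0.35],
], newtons=30)

```text
t: 17.1
eef_pos: [0.6045, -0.0069, 0.0409]
tool_rot: [0.001, 0.742, 0.671, 0.001]
contact_force: [0.7, -0.0, 0.1]
gripper_width: 0.353
grasp_force: 0.0
```

jog_arm([
  [0,0,0,0,0,0,0],
  [0,0,0,0,0,0,0],
  [0,0,0,0,0,0,0],
], newtons=50)

```text
t: 17.4
eef_pos: [0.6045, -0.007, 0.0407]
tool_rot: [0.001, 0.742, 0.67, 0.001]
contact_force: [-1.2, -0.1, 7.5]
gripper_width: 0.243
grasp_force: 49.6
```

```bash
python3 -c "
from h import *
st()"
```

```text
t 17.4 p [ 0.6045 -0.007   0.0407] close -5.81 z [ 2.1e-03 -1.0e-04 -1.0e+00] q [ 0.26  0.68 -0.48  1.85  0.45  0.72 -0.57] w 0.243 g 49.6 F [-1.2 -0.1  7.5]
```

jog_arm([
  [0,0,0.02,0,0,0,0],
  [0,0,0.035,0,0,0,0],
  [0,0,0.045,0,0,0,0],
  [-0.0095,-0.0254,0,0,0,-0.1232,0],
  [-0.0095,-0.0254,0,0,0,-0.1232,0],
  [-0.0095,-0.0254,0,0,0,-0.1232,0],
  [-0.0095,-0.0254,0,0,0,-0.1232,0],
  [-0.0095,-0.0254,0,0,0,-0.1232,0],
  [-0.0095,-0.0254,0,0,0,-0.1232,0],
  [-0.0095,-0.0254,0,0,0,-0.1232,0],
])

```text
t: 18.4
eef_pos: [0.536, -0.1858, 0.1391]
tool_rot: [-0.0, 0.955, 0.297, -0.0]
contact_force: [0.5, 0.5, -2.5]
gripper_width: 0.25
grasp_force: 49.6
```

jog_arm([
  [-0.0095,-0.0254,0,0,0,-0.1232,0],
  [-0.0095,-0.0254,0,0,0,-0.1232,0],
  [-0.0095,-0.0254,0,0,0,-0.1232,0],
  [-0.0095,-0.0254,0,0,0,-0.1232,0],
  [-0.009,-0.026,0,0,0,-0.1232,0],
  [0,0,-0.03,0,0,0,0],
  [0,0,-0.02,0,0,0,0],
  [0,0,0,0,0,0,0],
  [0,0,0,0,0,0,0],
])

```text
t: 19.3
eef_pos: [0.4899, -0.3121, 0.0893]
tool_rot: [-0.0, 1.0, -0.004, -0.0]
contact_force: [1.1, -0.9, -2.5]
gripper_width: 0.25
grasp_force: 49.5
```

Run:
```python
from h import *
st(); c=bot.read_camera('wrist'); cv2.imwrite('pics/w4.png',c['img'][:,:,::-1]); print(c['eye'],c['attitude'])
```

```text
t 19.3 p [ 0.4899 -0.3121  0.0893] close -90.47 z [-8.e-04  7.e-04 -1.e+00] q [ 0.58  0.53 -0.15  1.9   0.12  0.71 -1.22] w 0.250 g 49.5 F [ 1.1 -0.9 -2.5]
[ 0.55490361 -0.31329737  0.20925528] [-0.09187723 -0.69802805  0.70400522  0.09323128]
```

View pics/w4.png

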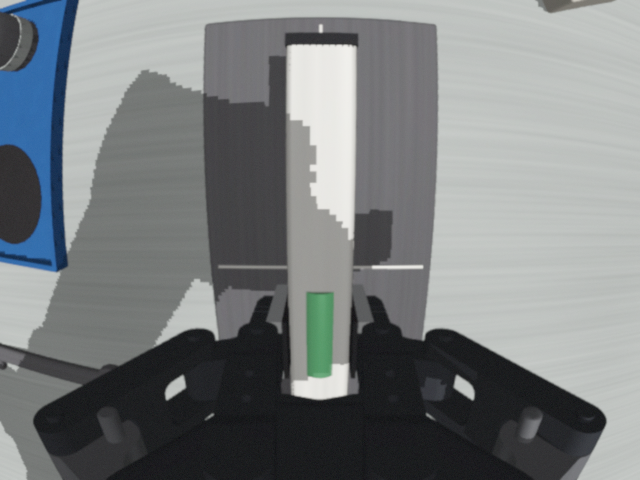

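The level (columns 287–357, end at (321,38)) is in line with the scribed line (321,28). The cross line is at row 267, columns 220–423. I'm casting those pixels to check.

```bash
cat >> h.py <<'E'
def fish(c,uv,z):
    uv=np.atleast_2d(np.float64(uv)); K=c["K"]; d=uv-[K[0,2],K[1,2]]; r=np.hypot(*d.T); th=r/K[0,0]
    v=np.c_[d/r[:,None]*np.sin(th)[:,None],np.cos(th)]; v=rot(c["attitude"]).apply(v); e=np.array(c["eye"])
    return e+v*((z-e[2])/v[:,2])[:,None]
E
python3 - <<'E'
from h import *
np.set_printoptions(precision=4,suppress=True)
c=bot.read_camera('wrist')
print("cross line",fish(c,[[222,267],[422,267]],.025)[:,:2]); print("line end",fish(c,[[320.5,28]],.025)[:,:2])
print("plate corners",fish(c,[[206,25],[436,25]],.025)[:,:2])
print("level end top",fish(c,[[287,34],[357,34]],.0945)[:,:2],"body",fish(c,[[288,250],[354,250]],.0945)[:,:2])
E
```

```text
cross line [[ 0.4928 -0.2606]
 [ 0.4918 -0.3683]]
line end [[ 0.616  -0.3146]]
plate corners [[ 0.6218 -0.256 ]
 [ 0.621  -0.3739]]
level end top [[ 0.5914 -0.3038]
 [ 0.5913 -0.3255]] body [[ 0.5221 -0.303 ]
 [ 0.5219 -0.3245]]
```

jog_arm([
  [0.001,-0.0005,-0.015,0,0,0,0],
  [0,0,-0.01,0,0,0,0],
  [0,0,-0.003,0,0,0,0],
  [0,0,0,0,0,0,0],
  [0,0,0,0,0,0,0],
])

```text
t: 19.9
eef_pos: [0.4911, -0.313, 0.0612]
tool_rot: [-0.0, 1.0, -0.004, -0.0]
contact_force: [-0.4, -0.4, -2.5]
gripper_width: 0.25
grasp_force: 49.6
```

jog_arm([
  [0,0,-0.0015,0,0,0,0],
  [0,0,0,0,0,0,0],
])

```text
t: 20.1
eef_pos: [0.491, -0.313, 0.0598]
tool_rot: [0.0, 1.0, -0.004, 0.0]
contact_force: [0.0, -0.2, -1.8]
gripper_width: 0.248
grasp_force: 49.6
```

jog_arm([
  [0,0,-0.001,0,0,0,0],
  [0,0,0,0,0,0,0],
])

```text
t: 20.3
eef_pos: [0.4911, -0.3131, 0.0597]
tool_rot: [0.0, 1.0, -0.004, 0.0]
contact_force: [-3.0, 1.5, 4.9]
gripper_width: 0.248
grasp_force: 50.6
```

jog_arm([
  [0,0,0,0,0,0,0.3],
  [0,0,0,0,0,0,0.5],
  [0,0,0,0,0,0,0.8],
  [0,0,0,0,0,0,1],
  [0,0,0.02,0,0,0,1],
  [0,0,0.035,0,0,0,1],
  [0,0,0.045,0,0,0,1],
  [0,0,0.025,0,0,0,1],
  [0,0,0,0,0,0,1],
])

```text
t: 21.2
eef_pos: [0.4934, -0.3142, 0.1881]
tool_rot: [0.002, 1.0, -0.004, 0.003]
contact_force: [-0.7, -0.2, 0.4]
gripper_width: 0.997
grasp_force: 0.0
```

Run:
```python
from h import *
np.set_printoptions(precision=4,suppress=True)
st(); c=bot.read_camera('wrist'); im=c['img']; cv2.imwrite('pics/w5.png',im[:,:,::-1])
```

```text
t 21.2 p [ 0.4934 -0.3142  0.1881] close -90.51 z [ 0.007  -0.0038 -1.    ] q [ 0.59  0.4  -0.17  1.84  0.08  0.9  -1.19] w 0.997 g 0.0 F [-0.7 -0.2  0.4]
```

View pics/w5.png

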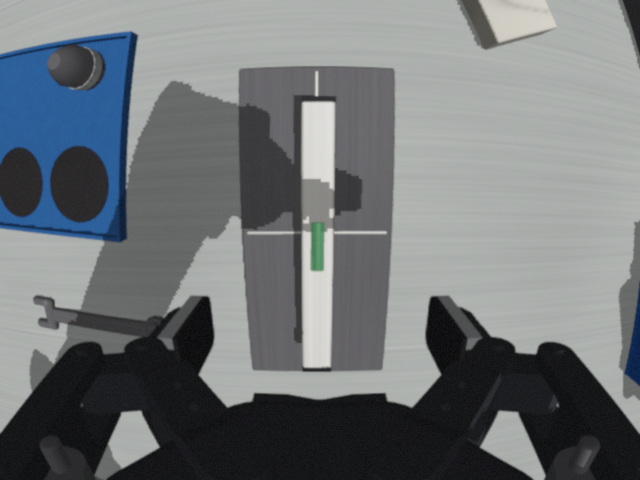

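The level stands upright along the scribed line (columns 302–334, line at (317,80)), with its vial at the cross line (row 232–270 by parallax). I'm going back for the containers, jar first.

jog_arm([
  [0.001,0.0447,0,0,0,0.1056,1],
  [0.001,0.0447,0,0,0,0.1056,1],
  [0.001,0.0447,0,0,0,0.1056,1],
  [0.001,0.0447,0,0,0,0.1056,1],
  [0.001,0.0447,0,0,0,0.1056,1],
  [0.001,0.0447,0,0,0,0.1056,1],
  [0.001,0.0447,0,0,0,0.1056,1],
  [-0.0143,0.0443,0,0,0,0.1056,1],
  [-0.0143,0.0443,0,0,0,0.1056,1],
  [-0.0143,0.0443,0,0,0,0.1056,1],
], newtons=60)

```text
t: 22.25
eef_pos: [0.4535, 0.1341, 0.1826]
tool_rot: [-0.0, 0.865, 0.502, -0.001]
contact_force: [0.5, 1.3, -0.6]
gripper_width: 1.0
grasp_force: 0.0
```

jog_arm([
  [-0.0143,0.0443,0,0,0,0.1056,1],
  [-0.0143,0.0443,0,0,0,0.1056,1],
  [-0.0143,0.0443,0,0,0,0.1056,1],
  [-0.0143,0.0443,-0.02,0,0,0.1056,1],
  [0,0,-0.02,0,0,0,1],
  [0,0,0,0,0,0,1],
  [0,0,0,0,0,0,1],
])

```text
t: 22.95
eef_pos: [0.3977, 0.3082, 0.1431]
tool_rot: [-0.0, 0.742, 0.67, -0.001]
contact_force: [-0.1, 0.0, 0.3]
gripper_width: 1.0
grasp_force: 0.0
```

Run:
```python
from h import *
st()
```

```text
t 22.9 p [0.3977 0.3082 0.1431] close -5.84 z [-0.0023 -0.0019 -1.    ] q [-0.22  0.43 -0.69  2.02  0.37  0.82 -1.22] w 1.000 g 0.0 F [-0.1  0.   0.3]
```

jog_arm([
  [0.002,0.0015,-0.02,0,0,0,1],
  [0,0,-0.02,0,0,0,1],
  [0,0,-0.0095,0,0,0,1],
  [0,0,0,0,0,0,1],
  [0,0,0,0,0,0,1],
])

```text
t: 23.45
eef_pos: [0.4007, 0.3107, 0.0953]
tool_rot: [0.0, 0.742, 0.67, 0.0]
contact_force: [0.4, -0.7, 0.7]
gripper_width: 1.002
grasp_force: 0.0
```

jog_arm([
  [0,0,0,0,0,0,0],
  [0,0,0,0,0,0,0],
  [0,0,0,0,0,0,0],
  [0,0,0,0,0,0,0],
  [0,0,0,0,0,0,0],
])

```text
t: 23.95
eef_pos: [0.4005, 0.3114, 0.096]
tool_rot: [0.0, 0.742, 0.67, 0.001]
contact_force: [-2.1, -1.1, 8.3]
gripper_width: 0.752
grasp_force: 64.7
```

jog_arm([
  [0,0,0.02,0,0,0,0],
  [0,0,0.035,0,0,0,0],
  [0,-0.03,0.025,0,0,0,0],
  [0.01,-0.04,0,0,0,0,0],
  [0.012,-0.045,0,0,0,0,0],
  [0.015,-0.045,0,0,0,0,0],
  [0.02,-0.04,0,0,0,0,0],
  [0.025,-0.04,0,0,0,0,0],
  [0.025,-0.035,0,0,0,0,0],
  [0.025,-0.025,0,0,0,0,0],
])

```text
t: 24.95
eef_pos: [0.5323, 0.0073, 0.1745]
tool_rot: [0.0, 0.743, 0.669, -0.001]
contact_force: [1.1, 0.4, -3.6]
gripper_width: 0.745
grasp_force: 69.1
```

jog_arm([
  [0.015,-0.0105,-0.01,0,0,0,0],
  [0,0,-0.03,0,0,0,0],
  [0,0,-0.025,0,0,0,0],
  [0,0,0,0,0,0,0],
  [0,0,0,0,0,0,0],
])

```text
t: 25.45
eef_pos: [0.5468, 0.0006, 0.1098]
tool_rot: [-0.0, 0.742, 0.671, -0.0]
contact_force: [-1.0, 0.6, -3.3]
gripper_width: 0.751
grasp_force: 68.7
```

Run:
```python
from h import *
st(); c=bot.read_camera('wrist'); cv2.imwrite('pics/w6.png',c['img'][:,:,::-1])
```

```text
t 25.4 p [0.5468 0.0006 0.1098] close -5.76 z [-1.e-03  2.e-04 -1.e+00] q [ 0.32  0.51 -0.55  1.95  0.37  0.78 -0.55] w 0.751 g 68.7 F [-1.   0.6 -3.3]
```

View pics/w6.png

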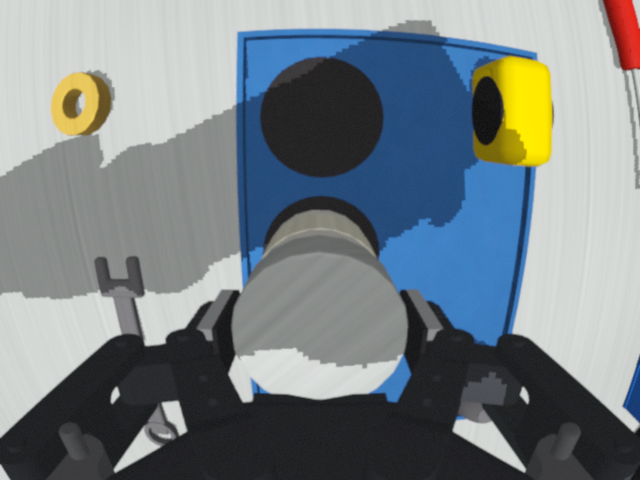

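The jar (centre column about 320) hangs over its pad (columns 265–379, centre 322). I'm lowering it.

jog_arm([
  [0.0005,0,-0.006,0,0,0,0],
  [0,0,-0.004,0,0,0,0],
  [0,0,-0.002,0,0,0,0],
  [0,0,0,0,0,0,0],
])

```text
t: 25.9
eef_pos: [0.5477, 0.0004, 0.0981]
tool_rot: [0.0, 0.742, 0.671, -0.0]
contact_force: [-2.3, -0.3, 1.5]
gripper_width: 0.752
grasp_force: 69.3
```

jog_arm([
  [0,0,-0.001,0,0,0,0],
  [0,0,0,0,0,0,0],
])

```text
t: 26.1
eef_pos: [0.5478, 0.0003, 0.0981]
tool_rot: [0.001, 0.742, 0.67, -0.0]
contact_force: [-6.0, -1.4, 12.1]
gripper_width: 0.749
grasp_force: 70.8
```

jog_arm([
  [0,0,0,0,0,0,0.9],
  [0,0,0,0,0,0,1],
  [0,0,0,0,0,0,1],
  [0,0,0.03,0,0,0,1],
  [0,0,0.045,0,0,0,1],
  [-0.003,0.022,0.015,0,0,0,1],
  [-0.006,0.045,0,0,0,0,1],
  [-0.006,0.048,0,0,0,0,1],
  [-0.006,0.048,0,0,0,0,1],
  [-0.006,0.048,0,0,0,0,1],
], newtons=50)

```text
t: 27.1
eef_pos: [0.5198, 0.2138, 0.1865]
tool_rot: [-0.0, 0.742, 0.671, 0.0]
contact_force: [-0.2, -0.3, 0.3]
gripper_width: 1.0
grasp_force: 0.0
```

jog_arm([
  [-0.006,0.045,0,0,0,0,1],
  [-0.006,0.035,0,0,0,0,1],
  [-0.004,0.021,-0.01,0,0,0,1],
  [0,0,-0.03,0,0,0,1],
  [0,0,0,0,0,0,1],
  [0,0,0,0,0,0,1],
])

```text
t: 27.7
eef_pos: [0.5041, 0.3121, 0.1462]
tool_rot: [-0.0, 0.742, 0.671, -0.001]
contact_force: [0.9, 0.6, -0.4]
gripper_width: 0.999
grasp_force: 0.0
```

jog_arm([
  [0,0,-0.015,0,0,0,1],
  [0,0,-0.009,0,0,0,1],
  [0,0,0,0,0,0,0],
  [0,0,0,0,0,0,0],
  [0,0,0,0,0,0,0],
  [0,0,0,0,0,0,0],
  [0,0,0,0,0,0,0],
  [0,0,0,0,0,0,0],
])

```text
t: 28.5
eef_pos: [0.5052, 0.3127, 0.1233]
tool_rot: [0.0, 0.742, 0.67, 0.001]
contact_force: [1.1, -0.6, 3.4]
gripper_width: 0.409
grasp_force: 49.8
```

jog_arm([
  [0,0,0.02,0,0,0,0],
  [0,0,0.035,0,0,0,0],
  [0,0,0.04,0,0,0,0],
  [0,0,0.035,0,0,0,0],
  [0.002,-0.03,0,0,0,0,0],
  [0.003,-0.04,0,0,0,0,0],
  [0.004,-0.045,0,0,0,0,0],
  [0.004,-0.045,0,0,0,0,0],
  [0.004,-0.045,0,0,0,0,0],
  [0.003,-0.045,0,0,0,0,0],
])

```text
t: 29.5
eef_pos: [0.5236, 0.0604, 0.2518]
tool_rot: [-0.0, 0.742, 0.671, -0.001]
contact_force: [1.0, -0.3, -3.5]
gripper_width: 0.409
grasp_force: 50.9
```

jog_arm([
  [0.003,-0.045,0,0,0,0,0],
  [0.003,-0.045,0,0,0,0,0],
  [0.003,-0.037,0,0,0,0,0],
  [0.0016,-0.0206,0,0,0,0,0],
  [0,0,-0.03,0,0,0,0],
  [0,0,-0.04,0,0,0,0],
  [0,0,-0.03,0,0,0,0],
  [0,0,-0.015,0,0,0,0],
  [0,0,0,0,0,0,0],
  [0,0,0,0,0,0,0],
])

```text
t: 30.5
eef_pos: [0.5358, -0.0849, 0.1383]
tool_rot: [0.0, 0.742, 0.671, 0.0]
contact_force: [1.2, 0.2, -2.9]
gripper_width: 0.406
grasp_force: 50.7
```

Run:
```python
from h import *
st()
```

```text
t 30.5 p [ 0.5358 -0.0849  0.1383] close -5.77 z [ 8.e-04  2.e-04 -1.e+00] q [ 0.46  0.45 -0.52  1.95  0.3   0.81 -0.33] w 0.406 g 50.7 F [ 1.2  0.2 -2.9]
```

jog_arm([
  [0,0,-0.006,0,0,0,0],
  [0,0,-0.004,0,0,0,0],
  [0,0,-0.003,0,0,0,0],
  [0,0,-0.001,0,0,0,0],
  [0,0,0,0,0,0,0],
])

```text
t: 31.0
eef_pos: [0.536, -0.0853, 0.1251]
tool_rot: [0.001, 0.742, 0.67, 0.0]
contact_force: [-2.8, 0.4, 7.7]
gripper_width: 0.406
grasp_force: 51.7
```

jog_arm([
  [0,0,0,0,0,0,0.8],
  [0,0,0,0,0,0,1],
  [0,0,0,0,0,0,1],
  [0,0,0.02,0,0,0,1],
  [0,0,0.04,0,0,0,1],
  [0.006,0.03,0.025,0,0,0,1],
  [0.0085,0.045,0,0,0,0,1],
  [0.0085,0.048,0,0,0,0,1],
  [0.0085,0.048,0,0,0,0,1],
  [0.0085,0.048,0,0,0,0,1],
], newtons=40)

```text
t: 32.0
eef_pos: [0.5754, 0.1355, 0.2087]
tool_rot: [0.0, 0.742, 0.67, 0.0]
contact_force: [0.8, -0.5, 0.1]
gripper_width: 0.998
grasp_force: 0.0
```

jog_arm([
  [0.0085,0.048,0,0,0,0,1],
  [0.0085,0.048,0,0,0,0,1],
  [0.0085,0.045,0,0,0,0,1],
  [0.0075,0.037,-0.01,0,0,0,1],
  [0,0,-0.015,0,0,0,1],
  [0,0,0,0,0,0,1],
  [0,0,0,0,0,0,1],
])

```text
t: 32.7
eef_pos: [0.6083, 0.31, 0.1829]
tool_rot: [0.0, 0.742, 0.67, -0.001]
contact_force: [0.1, -0.2, -0.0]
gripper_width: 1.002
grasp_force: 0.0
```

Run:
```python
from h import *
st()
```

```text
t 32.7 p [0.6083 0.31   0.1829] close -5.87 z [-0.001  -0.0018 -1.    ] q [-0.17  0.62 -0.58  1.57  0.37  1.07 -0.95] w 1.002 g 0.0 F [ 0.1 -0.2 -0. ]
```

jog_arm([
  [0.0005,0.001,-0.025,0,0,0,1],
  [0,0,-0.03,0,0,0,1],
  [0,0,-0.0245,0,0,0,1],
  [0,0,0,0,0,0,1],
  [0,0,0,0,0,0,0],
  [0,0,0,0,0,0,0],
  [0,0,0,0,0,0,0],
  [0,0,0,0,0,0,0],
  [0,0,0,0,0,0,0],
  [0,0,0,0,0,0,0],
])

```text
t: 33.7
eef_pos: [0.6098, 0.3133, 0.1066]
tool_rot: [0.001, 0.742, 0.67, 0.002]
contact_force: [-1.4, -0.5, 7.3]
gripper_width: 0.599
grasp_force: 41.9
```

jog_arm([
  [0,0,0.02,0,0,0,0],
  [0,0,0.03,0,0,0,0],
  [-0.004,-0.0195,0.01,0,0,0,0],
  [-0.008,-0.03,0,0,0,0,0],
  [-0.01,-0.04,0,0,0,0,0],
  [-0.01,-0.045,0,0,0,0,0],
  [-0.01,-0.045,0,0,0,0,0],
  [-0.008,-0.03,0,0,0,0,0],
  [-0.004,-0.02,-0.01,0,0,0,0],
  [0,0,-0.025,0,0,0,0],
])

```text
t: 34.7
eef_pos: [0.5559, 0.0787, 0.1307]
tool_rot: [0.002, 0.744, 0.668, 0.001]
contact_force: [0.2, -0.0, -3.1]
gripper_width: 0.593
grasp_force: 43.3
```

jog_arm([
  [0,0,-0.012,0,0,0,0],
  [0,0,0,0,0,0,0],
  [0,0,0,0,0,0,0],
])

```text
t: 35.0
eef_pos: [0.5549, 0.0844, 0.1175]
tool_rot: [-0.0, 0.741, 0.671, 0.0]
contact_force: [0.0, 0.0, -3.6]
gripper_width: 0.599
grasp_force: 43.2
```

Run:
```python
from h import *
st(); c=bot.read_camera('side'); cv2.imwrite('pics/s7.png',c['img'][160:330,240:400][:,:,::-1].repeat(3,0).repeat(3,1))
```

```text
t 35.0 p [0.5549 0.0844 0.1175] close -5.70 z [ 2.e-04  7.e-04 -1.e+00] q [ 0.18  0.52 -0.56  1.91  0.38  0.81 -0.69] w 0.599 g 43.2 F [ 0.   0.  -3.6]
```

View pics/s7.png

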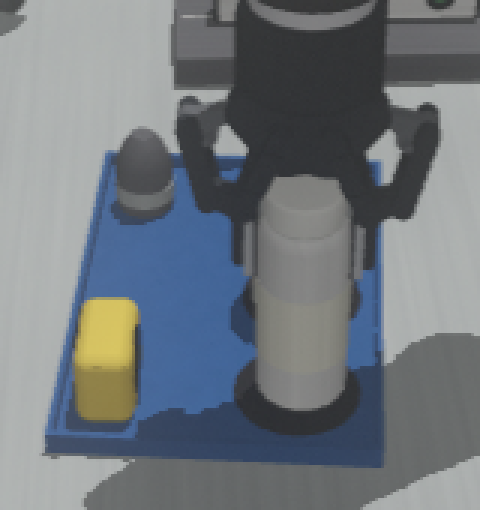

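The can (foot at crop (302,395)) hangs upright just above its pad (235–360 wide). Next, lower it 9–10 mm.

jog_arm([
  [0.0007,0,-0.005,0,0,0,0],
  [0,0,-0.003,0,0,0,0],
  [0,0,-0.0015,0,0,0,0],
  [0,0,0,0,0,0,0],
])

```text
t: 35.45
eef_pos: [0.5557, 0.0837, 0.1086]
tool_rot: [0.0, 0.742, 0.671, 0.0]
contact_force: [-3.0, -0.9, 5.6]
gripper_width: 0.597
grasp_force: 44.1
```

Contact, so I'll release, rise and back away, then check.

jog_arm([
  [0,0,0,0,0,0,0.8],
  [0,0,0,0,0,0,1],
  [0,0,0,0,0,0,1],
  [0,0,0.02,0,0,0,1],
  [0,0,0.04,0,0,0,1],
  [0,0,0.045,0,0,0,1],
  [0,0,0.03,0,0,0,1],
  [-0.01,0.03,0.01,0,0,0,1],
  [-0.015,0.045,0,0,0,0,1],
  [-0.015,0.045,0,0,0,0,1],
])

```text
t: 36.45
eef_pos: [0.5155, 0.204, 0.2534]
tool_rot: [0.001, 0.743, 0.67, 0.001]
contact_force: [0.4, -0.0, -0.4]
gripper_width: 0.998
grasp_force: 0.0
```

jog_arm([
  [-0.015,0.045,0,0,0,0,1],
  [-0.015,0.045,0,0,0,0,1],
  [-0.015,0.045,0,0,0,0,1],
  [0,0,0,0,0,0,1],
  [0,0,0,0,0,0,1],
  [0,0,0,0,0,0,1],
])

```text
t: 37.05
eef_pos: [0.4711, 0.3369, 0.2523]
tool_rot: [0.0, 0.742, 0.67, -0.0]
contact_force: [-1.1, -0.5, 0.1]
gripper_width: 1.003
grasp_force: 0.0
```

Run:
```python
from h import *
np.set_printoptions(precision=4,suppress=True)
st(); c=bot.read_camera('top'); im=c['img']; H,S,V=cv2.split(cv2.cvtColor(im,cv2.COLOR_RGB2HSV))
for n,roi,m,z in(("can",(252,244,290,275),(V>175)&(S<60),.146),("jar",(292,250,334,292),(V>120)&(S<60),.101),("bot",(340,255,375,285),V<45,.131)):
    p=cv2.minEnclosingCircle(big(m.astype(np.uint8)*255,roi)); print(n,p,cast(c,[p[0]],z)[0])
ct=big(((V>190)&(S<60)).astype(np.uint8)*255,(445,225,495,370)); r=cv2.minAreaRect(cast(c,ct.reshape(-1,2),.065)[:,:2].astype(np.float32)*1000); print("level",r)
cv2.imwrite("pics/t8.png",cv2.resize(im[190:380,225:515],None,fx=2.7,fy=2.7)[:,:,::-1])
```

```text
t 37.0 p [0.4711 0.3369 0.2523] close -5.89 z [ 0.0001 -0.0012 -1.    ] q [-0.18  0.41 -0.71  1.75  0.3   1.09 -1.09] w 1.003 g 0.0 F [-1.1 -0.5  0.1]
can ((267.7802429199219, 260.2079772949219), 11.435051918029785) [0.5535 0.083  0.146 ]
jar ((313.9375, 268.375), 18.063032150268555) [ 0.5433 -0.0024  0.101 ]
bot ((357.3674621582031, 269.59637451171875), 9.76524543762207) [ 0.5344 -0.084   0.131 ]
level ((490.403564453125, -312.7757263183594), (19.521358489990234, 190.02066040039062), 89.22923278808594)
```

View pics/t8.png

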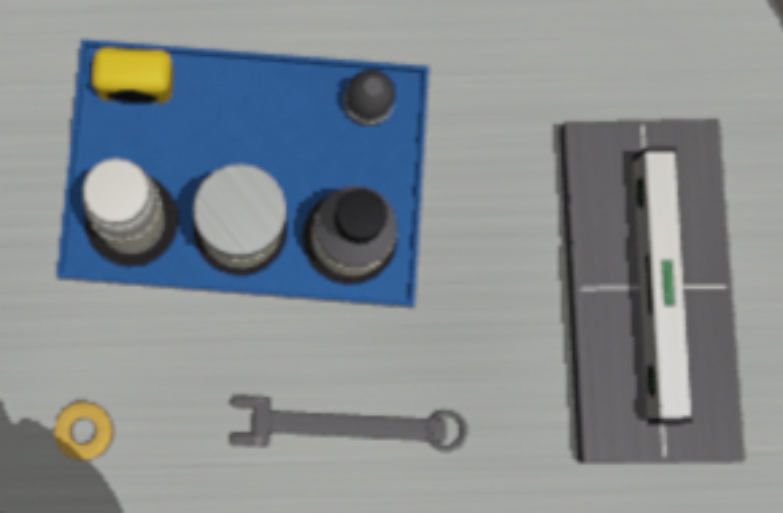

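All three stand upright on their own pads, within about 2.5 mm of where they started (jar at (240,212), can at (117,190), bottle at (361,215) in the crop). The level is upright on the scribed line, the chuck and tape are untouched, and the arm is clear.

```bash
python3 -c "
from station import bot
print(bot.hand_in())"
```

```text
the job is handed in; nothing more can be done
None
```

Job handed in at about 37 s of the 131 s limit: the level stands upright on the middle of the plate along its scribed line, the can, bottle and jar are back upright on their own pads (within about 2.5 mm), and the chuck and tape measure were not touched.

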